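# Level the bench scale with its key and keep the key pressed

## Robot

A 6-joint arm with a two-finger parallel gripper is mounted at the origin on a cart in front of the work surface, level with it; the furniture and walls round the work are solid. World frame = base frame: x ahead of the robot, y to its left, z up, the work surface at z = 0. Lengths are in m, angles in rad, forces in N, time in s.
With the tool pointing down it reaches from about 0.35 to 0.85 m from the base axis. Payload 8.1 kg.
Tool frame: the origin (TCP) lies at the centre of the arm's flange, where the gripper is bolted on; the fingertips stand 186 mm ahead of it and the grasp point (between the pads) lies 167 mm ahead of it; z points along the fingers, y is the line along which they close (so a half turn about z gives the same grasp; the last joint's range is limited). The gripper opens to 93 mm and grips with 3 to 60 N. Pads are 15 mm wide; open, the fingers measure 128 mm over their backs; the gripper's body (75 mm by 188 mm) begins 65 mm behind the grasp point.
Start: joints at [-1.286, 0.13, 1.488, -0, 1.523, -0.085], TCP at [0.217, -0.559, 0.405] pointing down, gripper open.
Joint ranges: [-2.96, 2.96], [-0.89, 2.26], [0.02, 2.5], [-1.34, 4.48], [0, 2.73], [-2.66, 2.66]. Speed limits (rad/s): [2.39, 2.39, 2.79, 3.14, 3.14, 3.14].

## Interface

Orientations are given as a rotation vector (axis times angle).
In Python, from plant import robot gives the robot as it stands.
- The arm moves only by the tool apply_moves, never from a script. Its argument "series" is a list of rows, each a list of 2 entries, a list of its own where there are three numbers: the shift along the tool's x, y, z in mm, then the turn, a rotation vector about the tool's x, y, z in rad. A call has 1 to 12 rows; each row shifts and turns the commanded pose from where the row before left it, along the tool's axes as they then stand; what a row does not reach is not made up. A row lasts 1/12 s, in which the tool goes at most 41.7 mm and 7.16 degrees, less where a joint would pass 70% of its speed; a pose out of reach is approached as far as the arm can. A call is refused whole if a number of a shift passes 41.7 or a number of a turn 0.125, either way. A call with a gripper value outside its range is refused whole. "claw" is the opening, from 0 (shut) to 1 (fully open), set as the call begins (left out, the last holds). The fingers move at their own pace and stop on an object; "newtons" is the grip in N (left out, the last holds). Time passes only in rows, so rows that do not move let the fingers close. It gives the time, the measured TCP pose, the force, the opening and the grip force at its end, in the units of the state.
- robot.read_state(): the state, without advancing time (a new reading comes with each control period).
- robot.read_camera(name): name is "scene" or "side" or "wrist"; returns (picture, depth): 384x512x3 uint8, blue, green, red; 384x512 float32, m along the optical axis (not along the pixel's ray), 0 where there is no reading.
- robot.calibration(name): a dict with "fx", "fy", "cx", "cy" (pixels), "extrinsics" (4x4, takes a point from world to camera coordinates). Camera axes: x right, y down, z forward; pixel columns grow to the right and rows downward; lengths in m; the calibration is good to about 2 mm. A picture is of the moment at which its call begins: read the wrist's pose just before it. calibration takes no time and is no camera call; for the wrist camera it gives the pose at the moment of the call.
- robot.close_job(): hands the job in; it is judged then, once.
The state is a dict: "t": time; "q": joint angles; "dq": joint speeds; "joint_torque": joint torques, N m; "tool_pos": TCP position; "orientation": TCP orientation; "force": force on the tool from outside, world axes, zero at the start; "wrist_torque": the same for the moment, N m; "opening": finger opening in m; "gripper_force": force on a finger pad.
Only numpy, scipy, OpenCV 4.12 (cv2) and the standard library are available. Lean on these libraries where they do the work, as an engineer would, in place of code of your own. Each camera call takes 0.05 s, during which the arm holds its last target. There are 200 camera calls.

## Task

The small white bench scale stands out of level. Pull the orange-handled levelling key up out of its grey holder, push its blade down into the slot of the scale's front levelling foot so that the red spring bar sinks in, and turn the foot until the bubble of the spirit level lies between its two black lines. Finish while still holding the key upright and pressing it down in the slot, with the bubble centred, and leave the bottles, vials and tape roll where they are.

Things in the scene. Friction and masses are not known exactly. Their poses are not given: they have to be found in the camera images.
- key: Levelling key, loose, 70 g, 150 mm long, upright in the holder. Origin: middle of the blade's lower end; z up along the key. Steel blade at heights 0 to 18 mm, 22 mm wide along the key's x, 5 mm thick along y (lowest 5 mm: 20 x 3 mm); then a 10 mm round shaft with a black collar, 35 mm across, at 50 to 54 mm, which rests on the holder's rim. A half turn about z gives the same key.
- key_grip (a point): Middle of the key's orange handle, 125 mm above the blade's lower end, axes as the key's. The handle is 30 mm along x, 14 mm along y and 50 mm tall; grip its flat sides, which face +y and -y.
- holder: Fixed grey upright holder on a round dark foot of 68 mm diameter; origin in the middle of its underside on the surface. 60 mm tall, about 38 mm across, round bore of 28 mm diameter open at the top; pull the key straight up by more than 52 mm to clear it.
- scale: Small white bench scale, fixed in place. Origin: on the surface, on the vertical axis of its front levelling foot; x points from the foot back through the scale, y to its left. The housing lies from x = 30 to 215 mm, y = -105 to 105 mm, top at 44 mm, with a round steel pan at 50 to 55 mm. It tilts slightly about its rear feet as the front foot is turned.
- slot (a point): Centre of the slot in the levelling foot's head, level with the head's steel face (56 mm above the surface); turns with the foot: x along the slot, y across, z up. Slot 9 mm wide, 30 mm long, inside a dark round rim (30 mm inside) that rises 6 mm above the face. At rest a red spring bar fills it to 1 mm below the face. A blade out of line rests on the face and drops in once turned into line.
- foot_base (a point): Foot of the levelling foot's axis, on the surface. The foot turns about the vertical with 0.1 N m of friction, stays where it is left and keeps its height. Turned clockwise seen from above it makes the scale's front climb; anticlockwise, sink. The blade has about 0.2 rad of play either way in the slot before it drives the foot.
- plunger (a joint): How far the red spring bar in the slot is pressed down: 0 at rest, 0.007 m at its stop (its top is then 8 mm below the steel face). The spring pushes back with about 1 N at first and 6 N at the stop, and pushes the key out again if it is not held down. More than 0.004 counts as pressed.
- bubble (a joint): Position of the pale bubble in the lime-green spirit level along the scale's x, in m: 0 is centred between the black lines, positive is towards the scale's rear (front too low). It moves 0.020 m per radian of foot turn; turning clockwise seen from above lowers the value. It starts well to the rear (0.010 to 0.024). Between the lines means within 0.004 of 0.
- level_mid (a point): Middle of the spirit level, on top of its lime-green tube (100 mm long along the scale's x, on the left of the scale's top, about 59 mm above the surface). Two black lines 28 mm apart (inner edges) mark the centre; the bubble is 20 mm long.
- iodine_bottle: Brown bottle with white cap, 45 mm across, 73 mm tall, bystander; origin in the middle of its underside.
- tape_roll: White roll of tape lying flat, 40 mm across, 13 mm high, bystander; origin in the middle of its underside.
- vial_blue: Small vial with blue cap, 22 mm across, 47 mm tall, bystander; origin in the middle of its underside.
- vial_red: Small vial with red cap, 22 mm across, 41 mm tall, bystander; origin in the middle of its underside.

How it is judged:
On the way, in this order (a step that is already met when the one before it is completed fails the run):
1. the key is pulled clear of the holder, held by the gripper (z of key in the frame of holder above 0.062 m and contact force between the fingers and key above 1 N), for 0.1 s.
2. the key is held upright in the slot and presses the spring bar down (value of joint plunger above 0.004 m and horizontal distance between key and slot below 0.008 m and angle between key's own z axis and vertical below 0.2 rad and contact force between the fingers and key above 1 N), for 0.2 s.
At the end, for the whole second after the job is handed in: The gripper still holds the key (upright within 0.2 rad, within 8 mm of the slot's axis) and presses it on the foot with more than 1.5 N, the red bar is down by more than 4 mm, the bubble is at rest within 4 mm of the centre, and the bystanders are within 30 mm of where they stood (all of step 2 and value of joint bubble between -0.004 and 0.004 m and velocity of joint bubble between -0.004 and 0.004 m/s and contact force between key and scale above 1.5 N and distance of each of iodine_bottle, tape_roll, vial_blue, vial_red from where it was at the start of the episode below 0.03 m); the arm keeps its last pose, push and grip.
It fails at once if a bystander (iodine bottle, tape roll, vial) is moved by more than 30 mm (distance of any of iodine_bottle, tape_roll, vial_blue, vial_red from where it was at the start of the episode above 0.03 m).
It also fails if it takes over 42 s, if anything falls off the work surface, if the arm or the gripper's body presses on something with over 40 N, if the wrist force passes 120 N, or if a joint passes its speed limit or range.

## Working session

There is one attempt and no reset: what is moved stays moved. The work goes in short steps, Python scripts to look and compute and a tool call to move; the robot and the scene stay as the last step left them, time stands still between calls to the robot, and variables do not carry over. Pictures are saved under pics/ and viewed, at most 10 in all, crops included, and the job is handed in when it is done.

Besides the shell and the picture viewer there is one more tool, called after "Emit:" in YAML: its name, and indented under it one key for each argument. apply_moves: Moves the arm, as the interface text tells. Its arguments: {"type":"object","properties":{"series":{"type":"array"},"claw":{"type":"number"},"newtons":{"type":"number"}},"required":["series"]}

```bash
mkdir -p pics; cat > h.py <<'E'
import numpy as np, cv2
from plant import robot
from scipy.spatial.transform import Rotation as R
def cam(n):
    c=robot.calibration(n); p,d=robot.read_camera(n); return p,d,c
def pts(px,d,c):
    px=np.asarray(px,float); u,v=px[:,0],px[:,1]; z=d[v.astype(int),u.astype(int)]
    P=np.c_[(u-c['cx'])/c['fx']*z,(v-c['cy'])/c['fy']*z,z,np.ones(len(z))]
    return (P@np.linalg.inv(c['extrinsics']).T)[:,:3]
def plane(px,c,h):
    px=np.atleast_2d(np.asarray(px,float)); E=np.linalg.inv(c['extrinsics'])
    r=np.c_[(px[:,0]-c['cx'])/c['fx'],(px[:,1]-c['cy'])/c['fy'],np.ones(len(px))]@E[:3,:3].T
    o=E[:3,3]; return o+r*((h-o[2])/r[:,2])[:,None]
E
python3 - <<'E'
from h import *
for n in("scene","side"):
    p,d,c=cam(n); cv2.imwrite(f"pics/{n}0.png",p); print(n,c['fx'],np.linalg.inv(c['extrinsics'])[:3,3].round(3)); np.savez(f"{n}0.npz",p=p,d=d,E=c['extrinsics'],k=[c['fx'],c['fy'],c['cx'],c['cy']])
s=robot.read_state(); print(s['orientation'],s['t'],s['force'])
E
```

```text
scene 447.25373565424167 [0.168 0.666 1.012]
side 420.61741411029647 [ 0.137 -0.977  0.511]
[-3.08642482e+00 -5.77220849e-01  2.40730336e-04] 0.1 [-0.07165118 -1.16486049  0.82671959]
```

View pics/scene0.png

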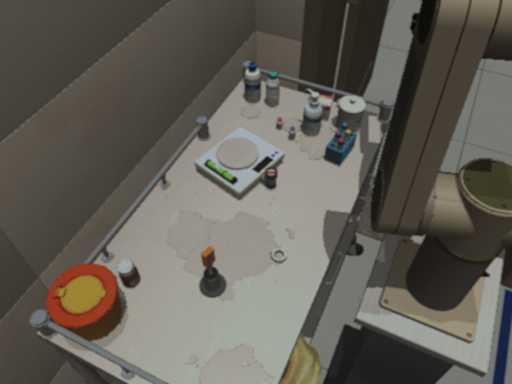

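View pics/side0.png

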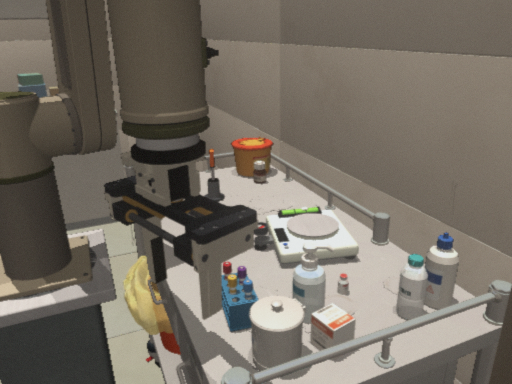

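The scene view shows the key and holder at about (208,255)/(212,283), the scale with lime level at (220,170), the dark foot at (271,177), the tape at (278,255), the iodine bottle at (128,272), and the vials at (280,123) and (292,131). The side view agrees (key at (212,160), foot at (261,235)).

```bash
cat >> h.py <<'E'
def masks(p):
    h=cv2.cvtColor(p,cv2.COLOR_BGR2HSV)
    return dict(orange=cv2.inRange(h,(3,150,90),(16,255,255)),lime=cv2.inRange(h,(32,120,90),(50,255,255)),red=cv2.inRange(h,(0,150,80),(4,255,255))|cv2.inRange(h,(174,150,80),(180,255,255)))
def blobs(m,amin=8):
    n,l,s,c=cv2.connectedComponentsWithStats(m); return [(i,s[i],c[i],l==i) for i in range(1,n) if s[i][4]>=amin]
E
python3 - <<'E'
from h import *
for n in("scene","side"):
    z=np.load(n+"0.npz"); p,d=z['p'],z['d']; c=dict(zip(('fx','fy','cx','cy'),z['k'])); c['extrinsics']=z['E']
    for k,m in masks(p).items():
        for i,s,ce,mm in blobs(m):
            v,u=np.nonzero(mm); P=pts(np.c_[u,v],d,c); print(n,k,s,P.mean(0).round(3),P.min(0).round(3),P.max(0).round(3))
    # dark tops of foot and holder
    for nm,box,zr in (("foot",(255,160,285,195) if n=="scene" else (245,218,275,252),(.057,.068)),("holder",(190,260,235,300) if n=="scene" else (200,170,232,205),(.056,.066)),("level",(195,150,245,190) if n=="scene" else (270,200,330,222),(.056,.07))):
        u,v=np.meshgrid(range(box[0],box[2]),range(box[1],box[3])); u,v=u.ravel(),v.ravel(); P=pts(np.c_[u,v],d,c); k=(P[:,2]>zr[0])&(P[:,2]<zr[1]); P=P[k]
        print(n,nm,k.sum(),P.min(0).round(3),P.max(0).round(3),P.mean(0).round(3))
E
```

```text
scene orange [327  95   4   3   8] [ 0.475 -0.565  0.024] [ 0.456 -0.911 -0.249] [ 0.568 -0.512  0.064]
scene orange [202 248  11  10  64] [0.494 0.235 0.159] [0.487 0.221 0.151] [0.503 0.248 0.163]
scene orange [  46  264   72   65 2168] [0.703 0.427 0.116] [0.168 0.346 0.001] [0.787 0.666 1.012]
scene lime [207 161   8   8  33] [ 0.673 -0.083  0.056] [ 0.656 -0.095  0.048] [ 0.685 -0.075  0.06 ]
scene lime [216 169  17  11  71] [ 0.617 -0.068  0.054] [ 0.59  -0.08   0.048] [ 0.648 -0.058  0.06 ]
scene foot 59 [ 0.48  -0.149  0.057] [ 0.515 -0.108  0.066] [ 0.498 -0.128  0.061]
scene holder 143 [0.477 0.214 0.056] [0.512 0.251 0.066] [0.493 0.236 0.063]
scene level 123 [ 0.584 -0.164  0.056] [ 0.689 -0.057  0.064] [ 0.642 -0.095  0.058]
side orange [231 137  42  37 638] [0.689 0.382 0.094] [0.634 0.338 0.01 ] [0.781 0.49  0.12 ]
side orange [209 149   5  18  66] [0.493 0.218 0.138] [0.487 0.209 0.109] [0.503 0.241 0.159]
side orange [330 323  13   5  34] [ 0.452 -0.531  0.075] [ 0.137 -0.977  0.06 ] [ 0.476 -0.513  0.511]
side orange [160 331  20  23 263] [ 0.3    0.192 -0.479] [ 0.266  0.112 -0.523] [ 0.326  0.233 -0.374]
side lime [282 208  36   7 124] [ 0.634 -0.085  0.053] [ 0.59  -0.099  0.049] [ 0.682 -0.069  0.058]
side red [224 263   7   4  19] [ 0.352 -0.314  0.088] [ 0.347 -0.318  0.086] [ 0.359 -0.304  0.09 ]
side red [147 357   5   4  12] [ 0.247  0.477 -0.774] [ 0.239  0.469 -0.779] [ 0.256  0.487 -0.768]
side foot 44 [ 0.486 -0.152  0.057] [ 0.519 -0.115  0.063] [ 0.505 -0.137  0.059]
side holder 50 [0.479 0.207 0.056] [0.513 0.247 0.065] [0.496 0.223 0.061]
side level 40 [ 0.585 -0.101  0.056] [ 0.69  -0.071  0.061] [ 0.65  -0.087  0.057]
```

```bash
cat >> h.py <<'E'
def status(targets=()):
    s=robot.read_state(); r=R.from_rotvec(s['orientation']); M=r.as_matrix(); p=np.array(s['tool_pos'])
    print('t',round(s['t'],2),'pos',p.round(4),'x',M[:,0].round(3),'yaw x',round(np.degrees(np.arctan2(M[1,0],M[0,0])),2),'z',M[:,2].round(4),'F',np.round(s['force'],1),'q',np.round(s['q'],2),'open',s['opening'],'g',s['gripper_force'])
    for t in targets: print('to',t,'tool mm',(M.T@(np.array(t)-p)*1000).round(1))
    return s,M,p
E
python3 - <<'E'
from h import *
s,M,p=status([(.43,-.13,.44),(.42,.235,.44)])
E=np.linalg.inv(robot.calibration('wrist')['extrinsics']); print((M.T@(E[:3,3]-p)).round(3),(M.T@E[:3,:3]).round(3))
E
```

```text
t 0.1 pos [ 0.2168 -0.5592  0.4038] x [0.932 0.361 0.   ] yaw x 21.19 z [-5.0e-04  1.6e-03 -1.0e+00] F [-0.1 -1.2  0.8] q [-1.29  0.13  1.49  0.    1.52 -0.09] open 0.09291925622626857 g 0.0
to (0.43, -0.13, 0.44) tool mm [ 353.9 -323.2  -35.6]
to (0.42, 0.235, 0.44) tool mm [ 476.5 -667.2  -35. ]
[0.072 0.001 0.02 ] [[ 0.    -0.967 -0.255]
 [ 1.     0.     0.   ]
 [-0.    -0.255  0.967]]
```

Emit:
apply_moves:
  series:
    - [[32,-23,-3],[0,0,0]]
    - [[32,-23,-3],[0,0,0]]
    - [[32,-23,-3],[0,0,0]]
    - [[32,-23,-3],[0,0,0]]
    - [[32,-23,-3],[0,0,0]]
    - [[32,-23,-3],[0,0,0]]
    - [[32,-23,-3],[0,0,0]]
    - [[32,-23,-3],[0,0,0]]
    - [[32,-23,-3],[0,0,0]]
    - [[32,-23,-3],[0,0,0]]
    - [[32,-23,-3],[0,0,0]]
    - [[32,-23,-3],[0,0,0]]
  claw: 1

```text
t: 1.1
tool_pos: [0.4757, -0.1614, 0.4407]
orientation: [-3.088, -0.578, 0.0]
force: [0.5, -1.3, -0.6]
opening: 0.0927
gripper_force: 0.0
```

Emit:
apply_moves:
  series:
    - [[20,-14,0],[0,0,0]]
    - [[0,0,0],[0,0,0]]
    - [[0,0,0],[0,0,0]]

```text
t: 1.35
tool_pos: [0.4891, -0.1419, 0.4402]
orientation: [-3.087, -0.582, 0.002]
force: [-1.4, -1.0, -0.1]
opening: 0.0927
gripper_force: 0.0
```

```bash
python3 - <<'E'
from h import *
status([(.50,-.13,.44),(.494,.233,.44)])
p,d,c=cam('wrist'); cv2.imwrite("pics/w1.png",p); np.savez("w1.npz",p=p,d=d,E=c['extrinsics'],k=[c['fx'],c['fy'],c['cx'],c['cy']])
E
```

```text
t 1.35 pos [ 0.4891 -0.1419  0.4402] x [ 0.931  0.364 -0.001] yaw x 21.36 z [-1.1e-03  2.0e-04 -1.0e+00] F [-1.4 -1.  -0.1] q [-0.38 -0.13  1.68 -0.    1.59  0.81] open 0.09267919160038154 g 0.0
to (0.5, -0.13, 0.44) tool mm [14.5 -7.1  0.2]
to (0.494, 0.233, 0.44) tool mm [ 1.411e+02 -3.474e+02  3.000e-01]
```

View pics/w1.png

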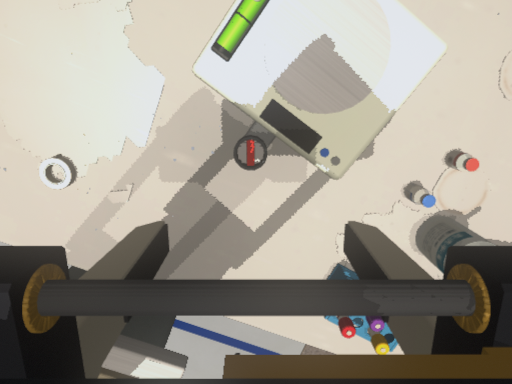

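The wrist view shows the foot's dark ring at (250,152), with the red slot bar nearly vertical in the picture. Part of the lime level is at (240,25), and the tape is at (57,172).

```bash
cat >> h.py <<'E'
def slot(p,c,h=.0555,box=(215,115,285,185)):
    h0=cv2.cvtColor(p,cv2.COLOR_BGR2HSV); m=cv2.inRange(h0,(0,130,60),(6,255,255))|cv2.inRange(h0,(172,130,60),(180,255,255))
    mm=np.zeros_like(m); x0,y0,x1,y1=box; mm[y0:y1,x0:x1]=m[y0:y1,x0:x1]
    v,u=np.nonzero(mm); P=plane(np.c_[u,v],c,h)[:,:2]; r=cv2.minAreaRect((P*1000).astype(np.float32)); w=np.linalg.eigh(np.cov(P.T))[1][:,1]
    print('slot',len(u),P.mean(0).round(4),'rect',np.round(r[0],1),np.round(r[1],1),'yaw',round(np.degrees(np.arctan2(w[1],w[0])),1))
    dk=cv2.inRange(h0,(0,0,0),(180,255,75)); q=np.zeros_like(m); q[y0:y1,x0:x1]=dk[y0:y1,x0:x1]
    return q
E
python3 - <<'E'
from h import *
z=np.load("w1.npz"); p,d=z['p'],z['d']; c=dict(zip(('fx','fy','cx','cy'),z['k'])); c['extrinsics']=z['E']
slot(p,c)
u,v=np.meshgrid(range(225,276),range(125,180)); u,v=u.ravel(),v.ravel();P=pts(np.c_[u,v],d,c);P=P[(P[:,2]>.059)&(P[:,2]<.068)]
print('rim',len(P),np.round((P.min(0)+P.max(0))/2,4),np.ptp(P,0))
print(blobs(masks(p)['lime'])[0][1:3])
# scale housing edges direction by white top depth
x=plane([[193,68],[333,178]],c,.044);print('front edge',x, np.degrees(np.arctan2(*(x[1]-x[0])[[1,0]])))
E
```

```text
slot 178 [ 0.5013 -0.131 ] rect [ 501.2 -131. ] [27.4  6.6] yaw -158.9
rim 326 [ 0.5012 -0.1307  0.0617] [0.03616789 0.03590877 0.00501574]
(array([237,   0,  28,  21, 337], dtype=int32), array([249.54005935,   8.28189911]))
front edge [[ 0.56131363 -0.04316666  0.044     ]
 [ 0.50684364 -0.23045732  0.044     ]] -106.21608466926833
```

Emit:
apply_moves:
  series:
    - [[12,-29,0],[0,0,0]]
    - [[12,-29,0],[0,0,0]]
    - [[12,-29,0],[0,0,0]]
    - [[12,-29,0],[0,0,0]]
    - [[12,-29,0],[0,0,0]]
    - [[12,-29,0],[0,0,0]]
    - [[12,-29,0],[0,0,0]]
    - [[12,-29,0],[0,0,0]]
    - [[12,-29,0],[0,0,0]]
    - [[12,-29,0],[0,0,0]]
    - [[12,-29,0],[0,0,0]]
    - [[12,-29,0],[0,0,0]]

```text
t: 2.4
tool_pos: [0.4975, 0.2332, 0.4406]
orientation: [3.088, 0.574, -0.0]
force: [1.2, -0.3, 0.0]
opening: 0.0923
gripper_force: 0.0
```

Emit:
apply_moves:
  series:
    - [[0,0,0],[0,0,0]]
    - [[0,0,0],[0,0,0]]
    - [[0,0,0],[0,0,0]]

```text
t: 2.65
tool_pos: [0.4976, 0.2321, 0.4404]
orientation: [3.088, 0.576, -0.001]
force: [-0.5, 0.5, -1.2]
opening: 0.093
gripper_force: 0.0
```

```bash
python3 - <<'E'
from h import *
status([(.494,.233,.44)])
p,d,c=cam('wrist'); cv2.imwrite("pics/w2.png",p); np.savez("w2.npz",p=p,d=d,E=c['extrinsics'],k=[c['fx'],c['fy'],c['cx'],c['cy']])
for i,s,ce,mm in blobs(masks(p)['orange'],30):
    v,u=np.nonzero(mm);P=pts(np.c_[u,v],d,c);k=(P[:,2]>.150)&(P[:,2]<.17);P=P[k]
    print(s,ce)
    if len(P)>20:
        Q=plane(np.c_[u,v][k],c,.16)[:,:2]; r=cv2.minAreaRect((Q*1000).astype(np.float32)); w=np.linalg.eigh(np.cov(Q.T))[1][:,1]
        print(len(P),P.mean(0).round(4),r,'yaw',np.degrees(np.arctan2(w[1],w[0])))
E
```

```text
t 2.65 pos [0.4976 0.2321 0.4404] x [ 0.933  0.36  -0.001] yaw x 21.12 z [-6.e-04 -1.e-03 -1.e+00] F [-0.5  0.5 -1.2] q [ 0.34 -0.02  1.58 -0.    1.58  1.55] open 0.09298141544535923 g 0.0
to (0.494, 0.233, 0.44) tool mm [-3.  -2.1  0.4]
[240 175  34  31 532] [256.27067669 190.30451128]
530 [0.499  0.2312 0.1596] ((498.93804931640625, 231.07322692871094), (28.501588821411133, 12.683587074279785), 71.70178985595703) yaw 71.28214623614366
```

View pics/w2.png

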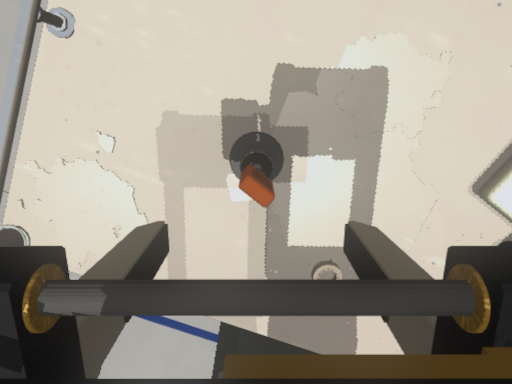

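The handle's top is at (256,190). Key: (0.499, 0.231), yaw 71°. Slot: (0.501, -0.131), yaw 21°.

Emit:
apply_moves:
  series:
    - [[0,0,0],[0,0,-0.11]]
    - [[0,0,0],[0,0,-0.11]]
    - [[0,0,0],[0,0,-0.11]]
    - [[0,0,0],[0,0,-0.11]]
    - [[0,0,0],[0,0,-0.11]]
    - [[0,0,0],[0,0,-0.11]]
    - [[0,0,0],[0,0,-0.11]]
    - [[-0.5,1.5,0],[0,0,-0.11]]
    - [[0,0,15],[0,0,0]]
    - [[0,0,15],[0,0,0]]
    - [[0,0,0],[0,0,0]]
    - [[0,0,0],[0,0,0]]

```text
t: 3.7
tool_pos: [0.4984, 0.2309, 0.4101]
orientation: [-2.55, -1.835, 0.003]
force: [-0.2, 0.3, 0.5]
opening: 0.0933
gripper_force: 0.0
```

```bash
python3 - <<'E'
from h import *
p,d,c=cam('wrist')
for i,s,ce,mm in blobs(masks(p)['orange'],30):
    v,u=np.nonzero(mm);P=pts(np.c_[u,v],d,c);k=(P[:,2]>.150)&(P[:,2]<.17);P=P[k]
    if len(P)>20:
        Q=plane(np.c_[u,v][k],c,.16)[:,:2]; r=cv2.minAreaRect((Q*1000).astype(np.float32)); print(r,P.mean(0)); t=(r[0][0]/1000,r[0][1]/1000,.302)
status([t])
E
```

```text
((498.2959289550781, 232.5202178955078), (29.745372772216797, 12.13413143157959), 71.7734375) [0.49839287 0.23238858 0.15954988]
t 3.75 pos [0.4986 0.2313 0.4111] x [ 0.317  0.948 -0.   ] yaw x 71.51 z [-2.e-04 -2.e-04 -1.e+00] F [0.3 0.2 0.3] q [ 0.34 -0.01  1.62 -0.    1.53  0.66] open 0.0929246430780113 g 0.0
to (0.4982959289550781, 0.2325202178955078, 0.302) tool mm [  1.1  -0.7 109.1]
```

Emit:
apply_moves:
  series:
    - [[1,-0.5,20],[0,0,0]]
    - [[0,0,20],[0,0,0]]
    - [[0,0,20],[0,0,0]]
    - [[0,0,20],[0,0,0]]
    - [[0,0,15],[0,0,0]]
    - [[0,0,10],[0,0,0]]
    - [[0,0,4],[0,0,0]]
    - [[0,0,0],[0,0,0]]
    - [[0,0,0],[0,0,0]]

```text
t: 4.5
tool_pos: [0.4987, 0.2335, 0.303]
orientation: [2.548, 1.837, 0.002]
force: [0.1, -0.2, -0.1]
opening: 0.0928
gripper_force: 0.0
```

Emit:
apply_moves:
  series:
    - [[0,0,0],[0,0,0]]
    - [[0,0,0],[0,0,0]]
    - [[0,0,0],[0,0,0]]
    - [[0,0,0],[0,0,0]]
    - [[0,0,0],[0,0,0]]
    - [[0,0,0],[0,0,0]]
    - [[0,0,0],[0,0,0]]
    - [[0,0,0],[0,0,0]]
    - [[0,0,0],[0,0,0]]
    - [[0,0,0],[0,0,0]]
    - [[0,0,0],[0,0,0]]
    - [[0,0,0],[0,0,0]]
  claw: 0
  newtons: 50

```text
t: 5.5
tool_pos: [0.4982, 0.2335, 0.3017]
orientation: [-2.548, -1.838, 0.0]
force: [1.0, 0.1, -0.4]
opening: 0.0176
gripper_force: 0.0
```

Emit:
apply_moves:
  series:
    - [[0,0,0],[0,0,0]]
    - [[0,0,0],[0,0,0]]
    - [[0,0,0],[0,0,0]]
    - [[0,0,0],[0,0,0]]

```text
t: 5.83
tool_pos: [0.4982, 0.2335, 0.3016]
orientation: [-2.548, -1.838, 0.0]
force: [-0.2, -0.2, -0.9]
opening: 0.014
gripper_force: 50.0
```

Emit:
apply_moves:
  series:
    - [[0,0,-3],[0,0,0]]
    - [[0,0,-6],[0,0,0]]
    - [[0,0,-10],[0,0,0]]
    - [[0,0,-12],[0,0,0]]
    - [[0,0,-12],[0,0,0]]
    - [[0,0,-12],[0,0,0]]
    - [[0,0,-12],[0,0,0]]
    - [[0,0,-12],[0,0,0]]
    - [[0,0,-10],[0,0,0]]
    - [[0,0,-6],[0,0,0]]
    - [[0,0,-3],[0,0,0]]
    - [[0,0,0],[0,0,0]]

```text
t: 6.83
tool_pos: [0.4984, 0.2336, 0.4005]
orientation: [2.548, 1.838, 0.002]
force: [0.2, -0.2, -1.1]
opening: 0.0139
gripper_force: 50.0
```

Emit:
apply_moves:
  series:
    - [[0,0,0],[0,0,0.08]]
    - [[0,0,0],[0,0,0.08]]
    - [[0,0,0],[0,0,0.08]]
    - [[0,0,0],[0,0,0.08]]
    - [[0,0,0],[0,0,0.08]]
    - [[0,0,0],[0,0,0.08]]
    - [[0,0,0],[0,0,0.08]]
    - [[0,0,0],[0,0,0.08]]
    - [[0,0,0],[0,0,0.08]]
    - [[0,0,0],[0,0,0.08]]
    - [[0,0,0],[0,0,0.08]]
    - [[0,0,0],[0,0,0]]

```text
t: 7.83
tool_pos: [0.498, 0.2334, 0.3987]
orientation: [3.089, 0.572, -0.003]
force: [-0.2, 0.0, -1.9]
opening: 0.0136
gripper_force: 50.0
```

```bash
python3 - <<'E'
from h import *
s,M,p=status([(.5012,-.131,.40)])
print('slot yaw err',21.1-np.degrees(np.arctan2(M[1,0],M[0,0])))
p,d,c=cam('side'); cv2.imwrite("pics/s1.png",cv2.resize(p[80:260,150:400],None,fx=3,fy=3))
E
```

```text
t 7.83 pos [0.498  0.2334 0.3987] x [ 0.934  0.358 -0.002] yaw x 20.97 z [-1.6e-03 -6.0e-04 -1.0e+00] F [-0.2  0.  -1.9] q [ 0.35 -0.    1.64 -0.    1.51  1.55] open 0.013554903022397766 g 50.000908970832825
to (0.5012, -0.131, 0.4) tool mm [-127.5  341.4   -1.1]
slot yaw err 0.12803767172420777
```

View pics/s1.png

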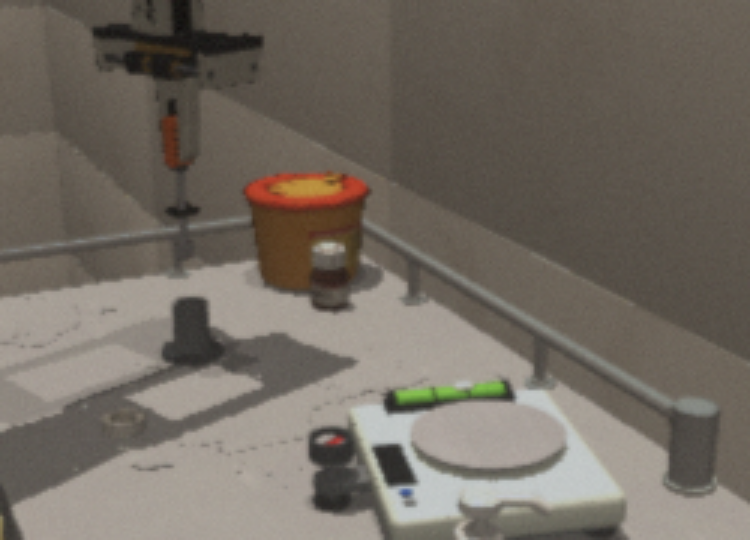

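The key hangs upright in the gripper, clear of the holder (crop (180,200)). The bubble is at (463,385) on the lime level and the foot with its red bar at (330,440).

Emit:
apply_moves:
  series:
    - [[-5,14,0],[0,0,0]]
    - [[-10,27,0],[0,0,0]]
    - [[-11.5,30.5,0],[0,0,0]]
    - [[-12,32,0],[0,0,0]]
    - [[-12,32,0],[0,0,0]]
    - [[-12,32,0],[0,0,0]]
    - [[-12,32,0],[0,0,0]]
    - [[-12,32,0],[0,0,0]]
    - [[-12,32,0],[0,0,0]]
    - [[-12,32,0],[0,0,0]]
    - [[-10,27,0],[0,0,0]]
    - [[-7,19,0],[0,0,0]]

```text
t: 8.88
tool_pos: [0.5023, -0.1335, 0.3993]
orientation: [3.087, 0.58, -0.001]
force: [0.4, -0.5, -0.3]
opening: 0.0135
gripper_force: 50.0
```

Emit:
apply_moves:
  series:
    - [[-3,8,0],[0,0,0]]
    - [[0,0,0],[0,0,0]]
    - [[0,0,0],[0,0,0]]
    - [[0,0,0],[0,0,0]]
    - [[0,0,0],[0,0,0]]

```text
t: 9.3
tool_pos: [0.503, -0.1382, 0.3997]
orientation: [-3.087, -0.581, 0.0]
force: [0.5, 0.5, -0.8]
opening: 0.0139
gripper_force: 50.0
```

```bash
python3 - <<'E'
from h import *
status([(.5012,-.131,.36)])
a,d,c=cam('wrist'); b,e,k=cam('side')
np.savez("w3.npz",p=a,d=d,E=c['extrinsics'],k=[c['fx'],c['fy'],c['cx'],c['cy']])
np.savez("s3.npz",p=b,d=e,E=k['extrinsics'],k=[k['fx'],k['fy'],k['cx'],k['cy']])
A=cv2.resize(a[60:320,150:380],(400,452)); B=cv2.resize(b[140:253,220:320],(400,452))
cv2.imwrite("pics/m3.png",np.hstack([A,B]))
E
```

```text
t 9.3 pos [ 0.503  -0.1382  0.3997] x [0.932 0.363 0.   ] yaw x 21.31 z [-1.e-04  4.e-04 -1.e+00] F [ 0.5  0.5 -0.8] q [-0.37 -0.08  1.71  0.    1.51  0.83] open 0.013870225276962671 g 49.99981105327606
to (0.5012, -0.131, 0.36) tool mm [ 0.9 -7.4 39.7]
```

View pics/m3.png

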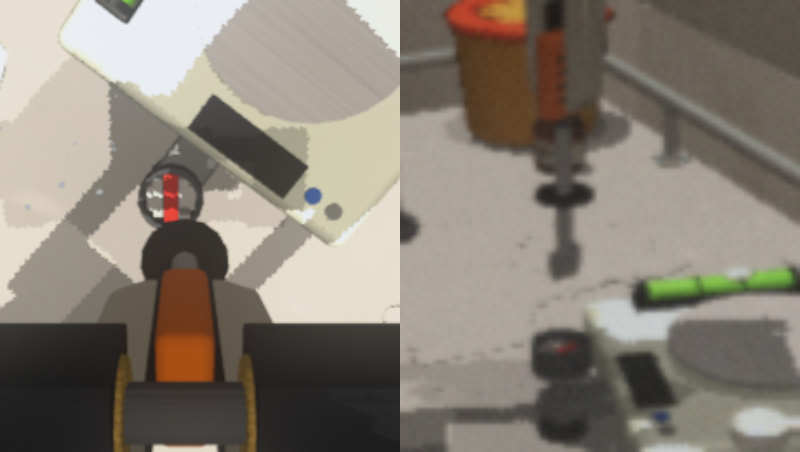

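Wrist half: key handle and collar at (185,260), with the red slot ahead at (170,197). Side half: the key hangs straight above and slightly beside the foot. I'll refine with the slot and collar positions.

```bash
python3 - <<'E'
from h import *
z=np.load("w3.npz"); p,d=z['p'],z['d']; c=dict(zip(('fx','fy','cx','cy'),z['k'])); c['extrinsics']=z['E']
slot(p,c,box=(225,150,275,195))
u,v=np.meshgrid(range(220,295),range(180,225)); u,v=u.ravel(),v.ravel();P=pts(np.c_[u,v],d,c);k=(P[:,2]>.155)&(P[:,2]<.172)&(np.hypot(P[:,0]-.503,P[:,1]+.138)<.025)
P=P[k]; print('collar',len(P),np.median(P[:,2])); 
A=np.c_[2*P[:,:2],np.ones(len(P))]
h=cv2.convexHull((P[:,:2]*1e5).astype(np.float32))[:,0]/1e5
A=np.c_[2*h,np.ones(len(h))]; s=np.linalg.lstsq(A,(h**2).sum(1),rcond=None)[0]; print(s[:2],np.sqrt(s[2]+s[:2]@s[:2]),P.min(0),P.max(0))
E
```

```text
slot 220 [ 0.5012 -0.1309] rect [ 501.4 -131.3] [27.1  7.9] yaw -158.9
collar 1276 0.16211408648824108
[ 0.50254024 -0.13880487] 0.01642571780375674 [ 0.48968084 -0.15620363  0.15827659] [ 0.51882994 -0.12208681  0.1719453 ]
```

Emit:
apply_moves:
  series:
    - [[1,-4,0],[0,0,0]]
    - [[0,-3.5,0],[0,0,0]]
    - [[0,0,8],[0,0,0]]
    - [[0,0,8],[0,0,0]]
    - [[0,0,8],[0,0,0]]
    - [[0,0,8],[0,0,0]]
    - [[0,0,5],[0,0,0]]
    - [[0,0,0],[0,0,0]]
    - [[0,0,0],[0,0,0]]
    - [[0,0,0],[0,0,0]]

```text
t: 10.23
tool_pos: [0.5012, -0.1323, 0.363]
orientation: [3.088, 0.577, 0.001]
force: [0.2, -0.2, -0.5]
opening: 0.0138
gripper_force: 50.0
```

```bash
python3 - <<'E'
from h import *
status([(.5012,-.131,.34)])
E
```

```text
t 10.23 pos [ 0.5012 -0.1323  0.363 ] x [0.932 0.361 0.   ] yaw x 21.18 z [ 4.e-04 -1.e-04 -1.e+00] F [ 0.2 -0.2 -0.5] q [-0.36 -0.07  1.77 -0.    1.44  0.84] open 0.013774262944228437 g 49.99982178211212
to (0.5012, -0.131, 0.34) tool mm [ 0.5 -1.2 23. ]
```

Emit:
apply_moves:
  series:
    - [[0.5,-1,3],[0,0,0]]
    - [[0,0,3],[0,0,0]]
    - [[0,0,3],[0,0,0]]
    - [[0,0,3],[0,0,0]]
    - [[0,0,2],[0,0,0]]
    - [[0,0,2],[0,0,0]]
    - [[0,0,2],[0,0,0]]
    - [[0,0,0],[0,0,0]]
    - [[0,0,0],[0,0,0]]

```text
t: 10.98
tool_pos: [0.5012, -0.131, 0.3449]
orientation: [-3.088, -0.578, 0.0]
force: [-1.4, 0.8, 1.4]
opening: 0.0136
gripper_force: 50.0
```

Emit:
apply_moves:
  series:
    - [[0,0,1],[0,0,0]]
    - [[0,0,1],[0,0,0]]
    - [[0,0,0],[0,0,0]]
    - [[0,0,0],[0,0,0]]

```text
t: 11.32
tool_pos: [0.5012, -0.1311, 0.3429]
orientation: [3.088, 0.578, 0.0]
force: [-0.6, 0.5, 3.1]
opening: 0.0138
gripper_force: 50.0
```

Emit:
apply_moves:
  series:
    - [[0,0,1],[0,0,0]]
    - [[0,0,1],[0,0,0]]
    - [[0,0,0],[0,0,0]]
    - [[0,0,0],[0,0,0]]
    - [[0,0,0],[0,0,0]]

```text
t: 11.73
tool_pos: [0.5013, -0.1311, 0.3409]
orientation: [3.088, 0.578, 0.0]
force: [-0.7, 0.1, 4.2]
opening: 0.0137
gripper_force: 50.0
```

Emit:
apply_moves:
  series:
    - [[0,0,1],[0,0,0]]
    - [[0,0,0],[0,0,0]]
    - [[0,0,0],[0,0,0]]
    - [[0,0,0],[0,0,0]]

```text
t: 12.07
tool_pos: [0.5013, -0.1311, 0.3399]
orientation: [3.088, 0.578, 0.0]
force: [-1.0, 0.2, 5.1]
opening: 0.014
gripper_force: 50.0
```

```bash
cat >> h.py <<'E'
def bub(name,x0=None,crop=None):
    p,d,c=cam(name); h=cv2.cvtColor(p,cv2.COLOR_BGR2HSV); m=masks(p)['lime']
    n,l,s,ce=cv2.connectedComponentsWithStats(cv2.dilate(m,np.ones((7,7)))); i=1+np.argmax(s[1:,4]); v,u=np.nonzero((l==i)&(m>0))
    P=plane(np.c_[u,v],c,.058)[:,:2]; print(name,'lime',len(u),P.mean(0).round(4)); 
    e=np.array([np.cos(np.radians(-16.2)),np.sin(np.radians(-16.2))]); t=P@e*1000; print(np.histogram(t,bins=np.arange(np.floor(t.min()),t.max()+3,3)))
    return p,c
E
python3 - <<'E'
from h import *
s,M,p=status()
for n in('side','scene'):
    p,c=bub(n); cv2.imwrite(f"pics/b_{n}.png",p)
S=cv2.imread("pics/b_side.png"); T=cv2.imread("pics/b_scene.png")
cv2.imwrite("pics/b0.png",np.hstack([cv2.resize(S[195:235,245:325],(480,240),interpolation=cv2.INTER_CUBIC),cv2.resize(T[150:190,195:235],(240,240),interpolation=cv2.INTER_CUBIC)]))
E
```

```text
t 12.07 pos [ 0.5013 -0.1311  0.3399] x [0.932 0.361 0.   ] yaw x 21.19 z [ 2.e-04 -1.e-04 -1.e+00] F [-1.   0.2  5.1] q [-0.35 -0.05  1.79 -0.    1.4   0.85] open 0.013956770795083158 g 50.00135958194733
side lime 125 [ 0.629 -0.094]
(array([5, 4, 4, 4, 4, 6, 4, 4, 6, 4, 4, 4, 3, 3, 6, 4, 4, 5, 3, 2, 1, 1,
       2, 3, 4, 4, 5, 4, 5, 5, 4, 3, 1]), array([584., 587., 590., 593., 596., 599., 602., 605., 608., 611., 614.,
       617., 620., 623., 626., 629., 632., 635., 638., 641., 644., 647.,
       650., 653., 656., 659., 662., 665., 668., 671., 674., 677., 680.,
       683.]))
scene lime 104 [ 0.6332 -0.0704]
(array([3, 5, 3, 4, 5, 4, 3, 5, 4, 5, 3, 3, 5, 3, 4, 3, 5, 2, 2, 0, 0, 0,
       2, 1, 2, 2, 3, 4, 4, 3, 4, 3, 3, 2]), array([582., 585., 588., 591., 594., 597., 600., 603., 606., 609., 612.,
       615., 618., 621., 624., 627., 630., 633., 636., 639., 642., 645.,
       648., 651., 654., 657., 660., 663., 666., 669., 672., 675., 678.,
       681., 684.]))
```

View pics/b0.png

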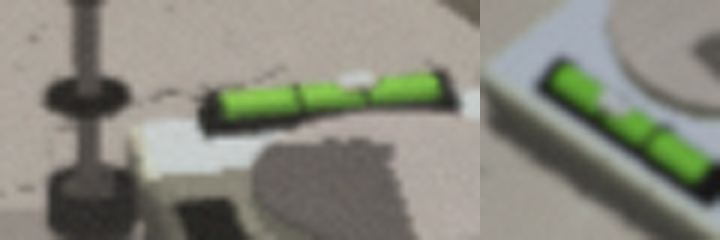

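Left: the blade stands in the foot at (95,190). The level's lines are at x=300 and 368, and the bubble is at 357, so it is about 12 mm to the rear. This needs about 0.6 rad clockwise plus play.

Emit:
apply_moves:
  series:
    - [[0,0,0],[0,0,0.05]]
    - [[0,0,0],[0,0,0.05]]
    - [[0,0,0],[0,0,0.05]]
    - [[0,0,0],[0,0,0.05]]
    - [[0,0,0],[0,0,0.05]]
    - [[0,0,0],[0,0,0.05]]
    - [[0,0,0],[0,0,0.05]]
    - [[0,0,0],[0,0,0.05]]
    - [[0,0,0],[0,0,0.05]]
    - [[0,0,0],[0,0,0.05]]
    - [[0,0,0],[0,0,0]]
    - [[0,0,0],[0,0,0]]

```text
t: 13.17
tool_pos: [0.5014, -0.1311, 0.34]
orientation: [3.135, -0.202, 0.001]
force: [-0.5, -0.9, 4.9]
opening: 0.0138
gripper_force: 50.0
```

```bash
cat >> h.py <<'E'
def bubble2(name):
    # bubble = gap of greenless pixels along the upper part of the tube
    p,d,c=cam(name); hs=cv2.cvtColor(p,cv2.COLOR_BGR2HSV); m=masks(p)['lime']
    n,l,s,ce=cv2.connectedComponentsWithStats(cv2.dilate(m,np.ones((7,7)))); i=1+np.argmax(s[1:,4])
    v,u=np.nonzero((l==i)&(m>0)); e=np.array([np.cos(np.radians(-16.2)),np.sin(np.radians(-16.2))]); t=plane(np.c_[u,v],c,.058)[:,:2]@e*1000
    mid=(np.percentile(t,.5)+np.percentile(t,99.5))/2
    pale=(hs[...,1]<90)&(hs[...,2]>150)
    hull=cv2.convexHull(np.c_[u,v].astype(np.int32)); H=np.zeros_like(m); cv2.fillConvexPoly(H,hull,255)
    v,u=np.nonzero((H>0)&pale); tb=plane(np.c_[u,v],c,.06)[:,:2]@e*1000
    print(name,'mid',mid.round(1),'n',len(u),'bubble',np.round(tb.mean()-mid,1) if len(u) else None,np.round(np.sort(tb-mid),0))
    return p
E
python3 - <<'E'
from h import *
status()
S=bubble2('side');T=bubble2('scene');bub('side')
cv2.imwrite("pics/b1.png",np.hstack([cv2.resize(S[195:235,245:325],(480,240),interpolation=cv2.INTER_CUBIC),cv2.resize(T[150:190,195:235],(240,240),interpolation=cv2.INTER_CUBIC)]))
E
```

```text
t 13.17 pos [ 0.5014 -0.1311  0.34  ] x [ 0.992 -0.128  0.001] yaw x -7.37 z [ 8.e-04 -4.e-04 -1.e+00] F [-0.5 -0.9  4.9] q [-0.35 -0.05  1.79 -0.    1.4   1.34] open 0.013752389238078352 g 50.00397562980652
side mid 634.1 n 16 bubble 6.3 [-31. -28.   0.   2.   3.   4.   5.   7.   8.  10.  11.  12.  15.  17.
  32.  34.]
scene mid 632.1 n 13 bubble 8.8 [-1.  2.  2.  4.  7.  7.  9.  9. 11. 14. 14. 16. 19.]
side lime 130 [ 0.6318 -0.0935]
(array([5, 4, 4, 6, 4, 4, 6, 4, 4, 4, 3, 2, 6, 4, 4, 5, 3, 3, 2, 2, 2, 4,
       3, 4, 5, 5, 5, 4, 5, 4, 4, 3, 3]), array([585., 588., 591., 594., 597., 600., 603., 606., 609., 612., 615.,
       618., 621., 624., 627., 630., 633., 636., 639., 642., 645., 648.,
       651., 654., 657., 660., 663., 666., 669., 672., 675., 678., 681.,
       684.]))
```

View pics/b1.png

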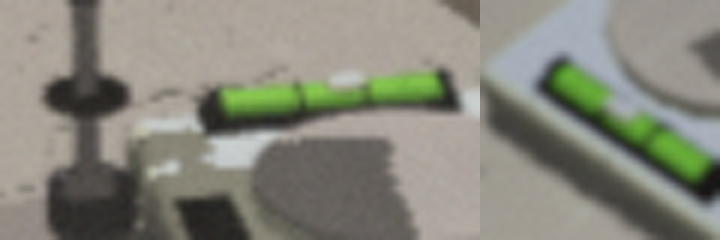

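The bubble moved to x=346, between lines at 300 and 368 (about +7 mm). About 0.35 rad remains.

Emit:
apply_moves:
  series:
    - [[0,0,0],[0,0,0.05]]
    - [[0,0,0],[0,0,0.05]]
    - [[0,0,0],[0,0,0.05]]
    - [[0,0,0],[0,0,0.05]]
    - [[0,0,0],[0,0,0.05]]
    - [[0,0,0],[0,0,0.05]]
    - [[0,0,0],[0,0,0.05]]
    - [[0,0,0],[0,0,0]]
    - [[0,0,0],[0,0,0]]
    - [[0,0,0],[0,0,0]]

```text
t: 14.15
tool_pos: [0.5013, -0.1314, 0.34]
orientation: [3.051, -0.746, 0.001]
force: [-1.1, -2.7, 4.2]
opening: 0.0134
gripper_force: 50.0
```

```bash
python3 - <<'E'
from h import *
status()
S=bubble2('side');T=bubble2('scene')
cv2.imwrite("pics/b2.png",np.hstack([cv2.resize(S[195:235,245:325],(480,240),interpolation=cv2.INTER_CUBIC),cv2.resize(T[150:190,195:235],(240,240),interpolation=cv2.INTER_CUBIC)]))
E
```

```text
t 14.15 pos [ 0.5013 -0.1314  0.34  ] x [ 0.887 -0.461  0.001] yaw x -27.47 z [ 4.e-04 -1.e-03 -1.e+00] F [-1.1 -2.7  4.2] q [-0.36 -0.05  1.79 -0.    1.4   1.7 ] open 0.013442962164226975 g 50.00450849533081
side mid 634.5 n 17 bubble 3.9 [-12.  -9.  -6.  -5.  -4.  -3.  -1.  -0.   1.   2.   4.   5.   6.   9.
  24.  26.  29.]
scene mid 634.1 n 14 bubble -1.3 [-10.  -7.  -7.  -5.  -5.  -3.  -2.  -0.   0.   2.   2.   5.   5.   7.]
```

View pics/b2.png

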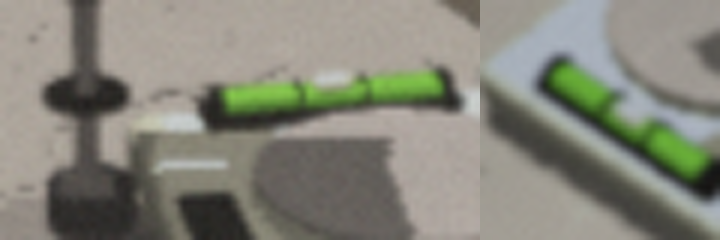

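The bubble sits at x=334, midway between the lines at 302 and 368. The key is upright and pressing with about 4–5 N, so I'm handing in.

```bash
python3 -c "
from plant import robot
print(robot.close_job())"
```

```text
the job is handed in; nothing more can be done
None
```

The job is handed in with the key held upright and pressed in the slot at about 4–5 N, and the bubble about 1 mm from centre in the last images; no verdict was returned.

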